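# Stack a glass slab on a cork separator and hold the probe on its mark

### The job

On the glass-worker's bench, lay the cork separator squarely on the white glass slab that is bedded on the plywood board, then lay the loose glass slab, marked ring upward, squarely on the cork, all edges lined up. Then take the thickness probe out of its stand and hold it upright with its sprung tip gently on the glass inside the ring, the tip pushed about half-way in; finish while still holding it there, without letting go. Never press the probe hard, and leave the tin, the bowl and the paddle where they are.

Things in the scene. Friction and masses are not known exactly. Their poses are not given: they have to be found in the camera images.
- bed_top (a point): Centre of the top face of the first, white glass slab, 110 x 60 x 12 mm, which is fixed on a plywood board 180 x 110 x 10 mm that is fixed to the bench; this point is 22 mm above the bench. x along the slab's 110 mm length, y along its 60 mm width, z up.
- separator_center (a point): Centre (half-way up) of the loose rigid cork separator, 110 (x) x 60 (y) x 6 (z) mm, 25 g. At the start it lies flat on a fixed dark wooden rest block 90 x 30 x 18 mm, its underside 18 mm above the bench, overhanging the block by about 15 mm on each long side. The rest may be left or right of the board.
- slab_center (a point): Centre (half-way up) of the loose white glass slab, 110 (x) x 60 (y) x 12 (z) mm, about 200 g, lying flat on the other, equal rest block, underside 18 mm above the bench. z up. It may go on the stack either way round.
- slab_spot (a point): Centre of the marked spot on the loose slab's top face: a thin black ring, 20 mm outside and 16 mm inside diameter, at 28 mm in x and 10 mm in y from the slab's centre, toward one corner. Flat, only a mark.
- probe_grip (a point): Centre of the loose thickness probe's grey square handle, 22 x 22 x 70 mm (flat sides face its x and y); z points up, away from the tip. About 130 g. Below: a steel collar 38 mm wide, 6 thick (underside 41 mm below this point), a 16 mm shaft ending 91 mm below, a sprung brass tip. It starts upright, hanging by its collar in the stand: lift straight up 75 mm or more to free it.
- probe_point (a point): End of the probe's brass tip, 8 mm in diameter, on the probe's axis, 109 mm below the handle's centre when the tip is not pushed in.
- probe_tip (a joint): How far the sprung tip is pushed into the probe, in m: 0 fully out, 0.012 fully in (against a stop). The spring takes about 1 N to start moving and 0.4 N more per mm, about 3.4 N at half-way (0.006).
- stand_hole0 (a point): Middle of the top face of the fixed aluminium stand, a block 70 x 70 x 75 mm, at the mouth of its upright through hole (18 mm) where the probe hangs; 75 mm above the bench.
- tin: Bystander: open steel tin, 72 mm across, 85 mm tall; origin under its centre.
- bowl: Bystander: white bowl, 100 mm across, 45 mm tall; origin under its centre.
- paddle: Bystander: flat black paddle with a round wooden handle, 170 mm long (x), 32 mm wide, 18 mm high, lying between the stand and the tin; origin under its middle.
Things that resemble listed ones, but are neither listed nor needed, are in the scene too. Of the things that look like the part that bears slab_center, the middle-sized one is meant.

How it is judged (in metres and radians):
On the way, in this order (a step that is already met when the one before it is completed fails the run):
1. the cork lies squarely on the bedded slab, released (horizontal distance between separator_center and bed_top below 0.01 m and angle between the x axis of separator_center and the x axis of bed_top, either way round below 0.14 rad and z of separator_center in the frame of bed_top between 0.001 and 0.005 m and angle between separator_center's own z axis and vertical below 0.06 rad and contact force between separator and the fingers below 0.05 N), for 0.2 s.
2. the loose slab lies ring upward squarely on the cork, released (horizontal distance between each of separator_center, slab_center and bed_top below 0.01 m and angle between the x axis of each of separator_center, slab_center and the x axis of bed_top, either way round below 0.14 rad and z of separator_center in the frame of bed_top between 0.001 and 0.005 m and angle between each of separator_center, slab_center's own z axis and vertical below 0.06 rad and z of slab_center in the frame of bed_top between 0.01 and 0.014 m and height (world z) of slab_spot above 0.037 m and contact force between slab and the fingers below 0.05 N), for 0.2 s.
At the end, for the whole second after the job is handed in: Cork and ring-up slab stacked flat on the bedded slab, each within 10 mm and 8 deg; probe held still in the fingers, upright within 7 deg, tip within 8 mm of the ring centre, pushed in 2 to 10 mm, pressing 0.8 to 8 N; the robot itself touches neither slab nor cork (all of step 2 and horizontal distance between probe_point and slab_spot below 0.008 m and angle between probe_grip's own z axis and vertical below 0.12 rad and height (world z) of probe_grip above 0.13 m and value of joint probe_tip between 0.002 and 0.01 m and contact force between probe and slab between 0.8 and 8 N and contact force between probe and the fingers above 1 N and contact force between slab and the arm below 0.05 N and contact force between separator and the fingers below 0.05 N and linear speed of probe below 0.02 m/s); the arm keeps its last pose, push and grip.
It fails at once if the probe presses the glass with more than 15 N (contact force between probe and slab above 15 N).
It fails at once if the tin is moved by more than 30 mm (distance of tin from where it was at the start of the episode above 0.03 m).
It fails at once if the bowl is moved by more than 30 mm (distance of bowl from where it was at the start of the episode above 0.03 m).
It fails at once if the paddle is moved by more than 30 mm (distance of paddle from where it was at the start of the episode above 0.03 m).
It also fails if it takes over 67 s, if anything falls off the work surface, if the arm or the gripper's body presses on something with over 40 N, if the wrist force passes 120 N, or if a joint passes its speed limit or range.

### The arm

A 6-joint arm with a two-finger parallel gripper is mounted at the origin on the work surface. World frame = base frame: x ahead of the robot, y to its left, z up, the work surface at z = 0. Lengths are in m, angles in degrees, forces in N, time in s.
With the tool pointing down it reaches from about 0.3 to 0.75 m from the base axis. Payload 8.5 kg.
Tool frame: the origin (TCP) lies on the centre line of the jaws, within the pads' length; the fingertips stand 17 mm ahead of it and the grasp point (between the pads) lies 2 mm behind it; z points along the fingers, y is the direction in which the jaws open and shut (so a half turn about z gives the same grasp; the last joint's range is limited). The gripper opens to 88 mm and grips with 3 to 60 N. Pads are 18 mm wide; open, the fingers measure 123 mm over their backs; the gripper's body (75 mm by 187 mm) begins 45 mm behind the grasp point.
Start: joints at [58.081, 21.807, 74.336, -0, 83.858, -12.336], TCP at [0.184, 0.518, 0.256] pointing down, gripper open.
Joint ranges: [-178.18, 178.18], [-50.72, 133.34], [12.68, 142.11], [-81.47, 261.47], [9.98, 163.14], [-165.26, 165.26]. Speed limits (degrees/s): [136.94, 136.94, 180, 180, 180, 180].

### API

Orientations are given as a 3x3 rotation matrix whose columns are the frame's x, y, z axes.
In Python, from plant import monitor, vision, ctrl gives the robot as it stands. The module is installed in compiled form; this text tells all that it offers.
- The arm moves only by the tool send_rows, never from a script. Its arguments are lists of equal length, an entry for each row: "translation": the shift along the tool's x, y, z in m, a list of three; "delta_rot": the turn, a rotation vector about the tool's x, y, z in degrees, a list of three; "hand": the closure, from 0 (fully open) to 1 (shut). A call has 1 to 10 rows; each row shifts and turns the commanded pose from where the row before left it, along the tool's axes as they then stand; what a row does not reach is not made up. A row lasts 1/8 s, in which the tool goes at most 62.5 mm and 10.7 degrees, less where a joint would pass 70% of its speed; a pose out of reach is approached as far as the arm can. A call is refused whole if a number of a shift passes 0.0625 or a number of a turn 10.7, either way. A call with a gripper value outside its range is refused whole. The fingers move at their own pace and stop on an object; "squeeze" is the grip in N (left out, the last holds). Time passes only in rows, so rows that do not move let the fingers close. It gives the time, the measured TCP pose, the force and the opening at its end, in the units of the state.
- monitor.get_state(): the state, without advancing time (a new reading comes with each control period).
- vision.read_camera(name): name is "scene" or "top" or "wrist"; returns a dict with "frame" (384x512x3 uint8, blue, green, red), "range_z" (384x512 float32, m along the optical axis (not along the pixel's ray), 0 where there is no reading), "fovy" (degrees; the focal length in pixels is half the picture's height over the tangent of half this angle, whatever the lens; pixels are square), "cx", "cy" (the principal point, pixels), "R" (3x3) and "t" (3): a world point X has camera coordinates R X + t. Camera axes: x right, y down, z forward; pixel columns grow to the right and rows downward; lengths in m; the calibration is good to about 2 mm. A picture is of the moment at which its call begins.
- ctrl.hand_in(): hands the job in, once; it reports no verdict.
The state is a dict: "time_s": time; "joints": joint angles; "dq": joint speeds; "effort": joint torques, N m; "ee_pos": TCP position; "eef_rot": TCP orientation; "ft_force": force on the tool from outside, world axes, zero at the start; "wrist_torque": the same for the moment, N m; "grip_width": finger opening in m.
Only numpy, scipy, OpenCV 4.12 (cv2) and the standard library are available. Lean on these libraries where they do the work, as an engineer would, in place of code of your own. Each camera call takes 0.05 s, during which the arm holds its last target.

## Working session

There is one attempt and no reset: what is moved stays moved. The work goes in short steps, Python scripts to look and compute and a tool call to move; the robot and the scene stay as the last step left them, time stands still between calls to the robot, and variables do not carry over. Pictures are saved under pics/ and viewed, and the job is handed in when it is done.

Besides the shell and the picture viewer there is one more tool, called after "Call:" by a JSON object that holds its "name" and its "arguments", one argument or row to a line. send_rows: Moves the arm, as the interface text tells. Its arguments: {"type":"object","properties":{"translation":{"type":"array"},"delta_rot":{"type":"array"},"hand":{"type":"array"},"squeeze":{"type":"number"}},"required":["translation","delta_rot","hand"]}

```bash
mkdir -p pics
cat > h.py <<'E'
import numpy as np, cv2
from plant import monitor, vision, ctrl
def cam(n):
    c=vision.read_camera(n); c['f']=c['frame'].shape[0]/2/np.tan(np.radians(c['fovy'])/2); c['R']=np.array(c['R']);c['t']=np.array(c['t']); return c
def ray(c,u,v,z):
    d=c['R'].T@np.array([(u-c['cx'])/c['f'],(v-c['cy'])/c['f'],1.]); o=-c['R'].T@c['t']
    return o+d*(z-o[2])/d[2]
def proj(c,X):
    p=c['R']@np.array(X,float)+c['t']; return np.array([c['f']*p[0]/p[2]+c['cx'],c['f']*p[1]/p[2]+c['cy']])
def cloud(c):
    v,u=np.mgrid[:c['frame'].shape[0],:c['frame'].shape[1]]
    z=c['range_z']; P=np.stack([(u-c['cx'])/c['f']*z,(v-c['cy'])/c['f']*z,z],-1)
    return (P-c['t'])@c['R']
E
python3 - <<'E'
from h import *
s=monitor.get_state(); print({k:np.round(v,3).tolist() for k,v in s.items()})
for n in ('scene','top'):
    c=cam(n); cv2.imwrite(f'pics/{n}0.png',c['frame']); np.savez(n+'0.npz',**c); print(n,c['fovy'],c['cx'],c['cy'],np.round(c['R'],3).tolist(),np.round(-c['R'].T@c['t'],3))
E
```

```text
{'time_s': 0.0, 'joints': [58.081, 21.84, 74.382, 0.0, 83.858, -12.335], 'dq': [0.04, 0.045, 0.026, 0.045, -0.047, 0.037], 'effort': [0.0, -43.794, -22.456, 0.071, 0.035, -0.0], 'ee_pos': [0.184, 0.518, 0.255], 'eef_rot': [[-0.942, 0.335, -0.001], [0.335, 0.942, -0.001], [0.0, -0.001, -1.0]], 'ft_force': [-0.551, -0.784, -0.972], 'wrist_torque': [-0.007, 0.001, 0.009], 'grip_width': 0.088}
scene 56.065783569820354 251.17711228769048 194.93781586777303 [[0.379, 0.925, -0.023], [0.577, -0.255, -0.776], [-0.724, 0.281, -0.63]] [ 1.313 -0.256  0.768]
top 49.837579909200684 256.0317891769372 191.93428339035668 [[0.027, -1.0, 0.013], [-0.993, -0.028, -0.118], [0.118, -0.009, -0.993]] [0.367 0.054 1.28 ]
```

View pics/scene0.png

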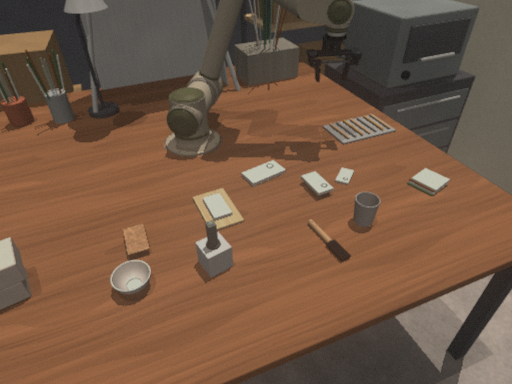

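View pics/top0.png

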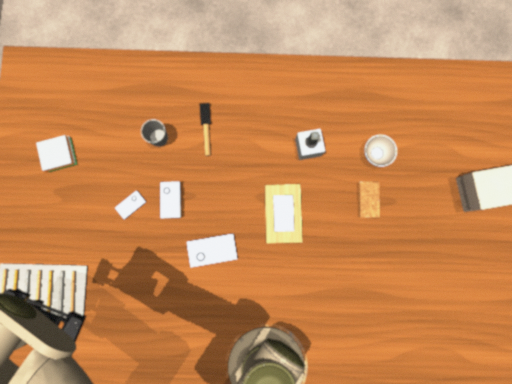

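Scene: three ring-marked white slabs in the top view, at (130,205) small, (171,200) middle and (212,250) large. The one at (171,200) is middle-sized and raised on a block. The cork is at (369,199), the bedded slab at (284,213) and the probe and stand at (311,142). Next I'll enlarge and measure.

Run:
```python
from h import *
c=dict(np.load('top0.npz'))
im=c['frame']; P=cloud(c)
cr=im[170:280,100:250]; cv2.imwrite('pics/crop1.png',cv2.resize(cr,None,fx=5,fy=5,interpolation=cv2.INTER_CUBIC))
hsv=cv2.cvtColor(im,cv2.COLOR_BGR2HSV)
def rects(mask,z,name,roi):
    m=np.zeros_like(mask);x0,y0,x1,y1=roi;m[y0:y1,x0:x1]=mask[y0:y1,x0:x1]
    cs,_=cv2.findContours(m,cv2.RETR_EXTERNAL,cv2.CHAIN_APPROX_NONE)
    for k in cs:
        if cv2.contourArea(k)<80: continue
        W=np.array([ray(c,u,v,z)[:2] for u,v in k[:,0]],np.float32)
        mm=cv2.moments(k); u,v=mm['m10']/mm['m00'],mm['m01']/mm['m00']
        r=cv2.minAreaRect(W*1000)
        b=np.zeros_like(m);cv2.drawContours(b,[k],-1,1,-1);b=cv2.erode(b,np.ones((3,3)))
        print(name,np.round([u,v],1),'center',np.round(ray(c,u,v,z),4),'rect',np.round(r[0],1),np.round(r[1],1),round(r[2],1),'depthz',np.round(np.median(P[b>0],0),4))
white=((hsv[...,1]<60)&(hsv[...,2]>170)).astype(np.uint8)
rects(white,.030,'slabs',(100,170,250,280))
rects(white,.022,'bed',(262,180,305,245))
print(hsv[199,369],hsv[150,369+30],hsv[199,345],hsv[188,270])
rects(((hsv[...,0]<20)&(hsv[...,2]>190)).astype(np.uint8),.024,'cork',(345,170,395,230))
rects(((hsv[...,0]>17)&(hsv[...,0]<35)&(hsv[...,2]>180)|(white>0)).astype(np.uint8),.010,'board',(250,170,320,255))
# stand
rects(((hsv[...,1]<60)&(hsv[...,2]>120)).astype(np.uint8),.075,'stand',(285,120,340,170))
rects(((hsv[...,1]<80)).astype(np.uint8),.045,'bowl',(355,125,405,175))
rects(((hsv[...,1]<80)).astype(np.uint8),.085,'tin',(130,110,180,150))
cv2.imwrite('pics/crop2.png',cv2.resize(im[120:250,255:405],None,fx=5,fy=5,interpolation=cv2.INTER_CUBIC))
```

```text
slabs [211.4 250. ] center [0.3368 0.1709 0.03  ] rect [337.  170.9] [ 78.8 142.9] 11.3 depthz [0.3366 0.172  0.0158]
slabs [129.9 204.4] center [0.4668 0.4223 0.03  ] rect [467.  422.3] [47.7 85.4] 41.2 depthz [0.469  0.4285 0.0092]
slabs [169.7 199.5] center [0.4849 0.3031 0.03  ] rect [485.6 302.3] [111.9  60.3] 3.1 depthz [0.484  0.303  0.0302]
bed [283.2 212.9] center [ 0.4546 -0.0425  0.022 ] rect [454.5 -42.5] [111.1  62.6] 2.8 depthz [ 0.4546 -0.0423  0.0225]
[ 17 144 239] [ 13 171 206] [ 13 179 202] [ 26  95 241]
cork [368.8 199.6] center [ 0.5026 -0.304   0.024 ] rect [ 503.7 -306.8] [185.8 151.9] 0.1 depthz [ 0.5038 -0.3045  0.0022]
board [283.1 213.3] center [ 0.454  -0.0429  0.01  ] rect [455.  -42.8] [181.2 111.2] 3.0 depthz [ 0.4533 -0.042   0.0127]
stand [310.5 142.2] center [ 0.6641 -0.1158  0.075 ] rect [ 664.3 -115.9] [74.1 75.8] 12.0 depthz [ 0.6579 -0.1111  0.0772]
bowl [380.4 150.4] center [ 0.6525 -0.3343  0.045 ] rect [ 652.4 -334.7] [95.2 97.5] 89.8 depthz [ 0.6591 -0.3428  0.0189]
tin [154.1 132.1] center [0.6783 0.3484 0.085 ] rect [678.6 348.7] [79.4 70.6] 3.4 depthz [0.694  0.3623 0.0384]
```

View pics/crop1.png

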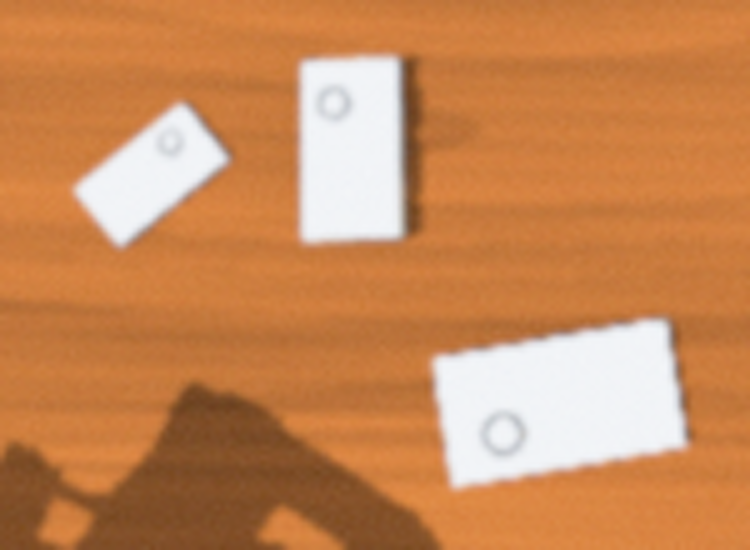

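View pics/crop2.png

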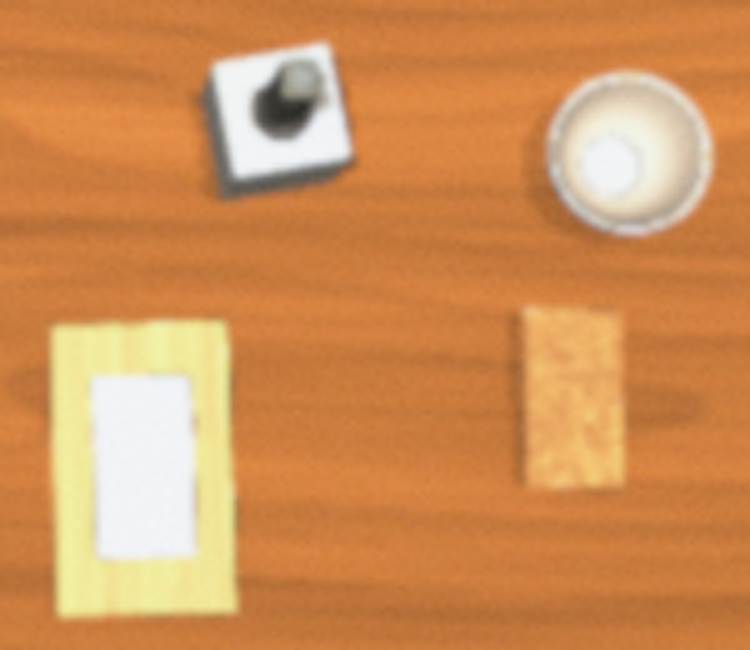

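The three ring-marked slabs, with sizes in mm:
- Top px (130,204): 85x48, lying on the bench.
- Top px (170,200): 112x60, with its top at z≈0.030 on a block.
- Top px (211,250): about 143x79, lying on the bench.

The one at (170,200) is meant. It is the middle-sized one, matches the given size and height, and the crop confirms it, with its ring at about (167,190). Next I'll refine the cork and probe, and the angles.

Run:
```python
from h import *
c=dict(np.load('top0.npz')); im=c['frame']; P=cloud(c); hsv=cv2.cvtColor(im,cv2.COLOR_BGR2HSV)
def pa(m,z,name,roi):
    x0,y0,x1,y1=roi; mm=np.zeros(m.shape,np.uint8); mm[y0:y1,x0:x1]=m[y0:y1,x0:x1]
    n,l,st,ce=cv2.connectedComponentsWithStats(mm); i=1+np.argmax(st[1:,4]); v,u=np.nonzero(l==i)
    W=np.array([ray(c,a,b,z)[:2] for a,b in zip(u,v)]); C=np.cov(W.T); w,e=np.linalg.eigh(C); a=e[:,1]; 
    print(name,len(u),np.round([u.mean(),v.mean()],1),'ctr',np.round(W.mean(0),4),'LxW',np.round(np.sqrt(12*w[::-1])*1000,1),'ang',round(np.degrees(np.arctan2(a[1],a[0]))%180,2),'z',np.median(P[v,u,2]).round(4))
white=(hsv[...,1]<60)&(hsv[...,2]>170)
pa(white,.030,'slab',(150,170,190,230)); pa(white,.022,'bed',(262,180,305,245))
pa((P[...,2]>.012),.024,'cork-depth',(345,170,395,230))
pa((hsv[...,2]>222),.024,'cork-V',(345,170,395,230))
pa(P[...,2]>.012,.030,'slab-depth',(150,170,190,230))
pa((P[...,2]>.05)&(P[...,2]<.09),.075,'stand',(285,120,340,170))
pa((P[...,2]>.13),.155,'probe-handle-top',(285,120,340,170))
v,u=np.nonzero(P[120:170,285:340,2]>.13); Q=P[120:170,285:340][v,u]; print(Q.min(0),Q.max(0),Q.mean(0))
# scene view
c2=dict(np.load('scene0.npz')); P2=cloud(c2)
Q=P2[P2[...,2]>.10]; k=(abs(Q[:,0]-.67)<.06)&(abs(Q[:,1]+.116)<.06); Q=Q[k]; print('scene probe',len(Q),Q.min(0),Q.max(0),Q.mean(0))
cv2.imwrite('pics/sc_probe.png',cv2.resize(c2['frame'][200:300,100:260],None,fx=5,fy=5,interpolation=cv2.INTER_CUBIC))
```

```text
slab 738 [169.7 199.5] ctr [0.485  0.3031] LxW [111.1  61.3] ang 3.83 z 0.03
bed 759 [283.2 212.9] ctr [ 0.4547 -0.0425] LxW [112.7  62.6] ang 3.37 z 0.0221
cork-depth 717 [369.5 198.6] ctr [ 0.5058 -0.306 ] LxW [110.6  61.3] ang 179.31 z 0.0248
cork-V 657 [369.5 199.2] ctr [ 0.5039 -0.3061] LxW [110.1  57. ] ang 1.86 z 0.0248
slab-depth 730 [170.5 199. ] ctr [0.4866 0.3007] LxW [111.3  60.1] ang 2.16 z 0.0302
stand 485 [310.1 143.3] ctr [ 0.661  -0.1145] LxW [81.  74.3] ang 58.11 z 0.0754
probe-handle-top 79 [314.7 135.7] ctr [ 0.6633 -0.1162] LxW [26.5 24. ] ang 162.71 z 0.1502
[ 0.36698904 -0.12943817  0.13113107] [0.67876845 0.05408303 1.27983028] [ 0.63095355 -0.09780292  0.27729228]
scene probe 204 [ 0.65395458 -0.12792416  0.10003279] [ 0.67931901 -0.1035276   0.15545632] [ 0.67223964 -0.11701745  0.13212322]
```

Run:
```python
from h import *
c=cam('wrist'); cv2.imwrite('pics/wrist0.png',c['frame']);s=monitor.get_state();Rt=np.array(s['eef_rot']);
o=-c['R'].T@c['t']; print(c['fovy'],c['cx'],c['cy'],'cam in tool',Rt.T@(o-np.array(s['ee_pos'])), (Rt.T@c['R'].T).round(3).tolist())
```

```text
69.20338310134865 255.11736201391022 188.70057802502427 cam in tool [ 0.07451913  0.00057745 -0.12978678] [[-0.0, -0.957, -0.292], [1.0, -0.0, -0.0], [-0.0, -0.292, 0.957]]
```

View pics/sc_probe.png

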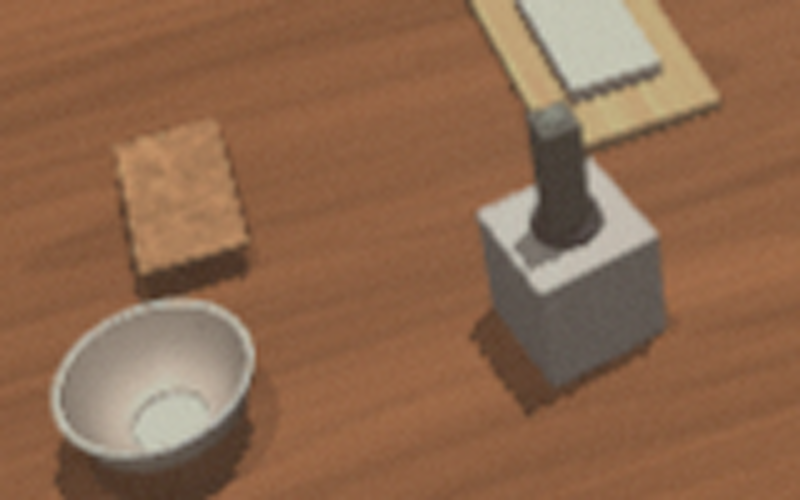

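View pics/wrist0.png

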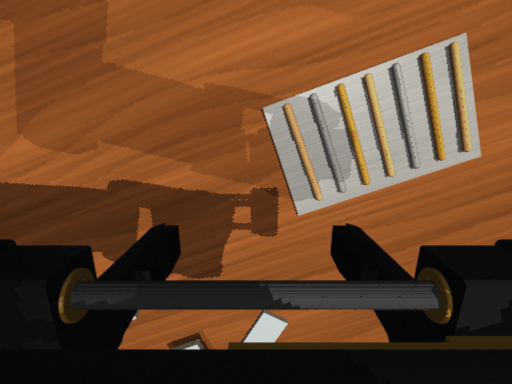

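The wrist view shows the rod tray and nothing of the work area yet. I'll turn the hand to line up with the cork and move over it.

Call:
{"name": "send_rows", "arguments": {
  "translation": [
    [0, 0, 0],
    [0, 0, 0],
    [-0.018, -0.049, 0.007],
    [-0.018, -0.049, 0.007],
    [-0.018, -0.049, 0.007],
    [-0.018, -0.049, 0.007],
    [-0.018, -0.049, 0.007],
    [-0.018, -0.049, 0.007],
    [-0.018, -0.049, 0.007],
    [-0.018, -0.049, 0.007]
  ],
  "delta_rot": [
    [0, 0, -10.3],
    [0, 0, -10.3],
    [0, 0, 0],
    [0, 0, 0],
    [0, 0, 0],
    [0, 0, 0],
    [0, 0, 0],
    [0, 0, 0],
    [0, 0, 0],
    [0, 0, 0]
  ],
  "hand": [0, 0, 0, 0, 0, 0, 0, 0, 0, 0],
  "squeeze": 15
}}

```text
time_s: 1.4
ee_pos: [0.3356, 0.1272, 0.1996]
eef_rot: [[-1.0, -0.018, 0.0], [-0.018, 1.0, 0.0], [-0.0, 0.0, -1.0]]
ft_force: [0.5, 0.7, -0.3]
grip_width: 0.0877
```

Call:
{"name": "send_rows", "arguments": {
  "translation": [
    [-0.018, -0.049, 0.007],
    [-0.018, -0.049, 0.007],
    [-0.018, -0.049, 0.007],
    [-0.018, -0.049, 0.007],
    [-0.018, -0.049, 0.007],
    [-0.018, -0.049, 0.007],
    [-0.018, -0.049, 0.007],
    [-0.018, -0.049, 0.007],
    [-0.018, -0.046, 0.007],
    [0, 0, 0]
  ],
  "delta_rot": [
    [0, 0, 0],
    [0, 0, 0],
    [0, 0, 0],
    [0, 0, 0],
    [0, 0, 0],
    [0, 0, 0],
    [0, 0, 0],
    [0, 0, 0],
    [0, 0, 0],
    [0, 0, 0]
  ],
  "hand": [0, 0, 0, 0, 0, 0, 0, 0, 0, 0]
}}

```text
time_s: 2.65
ee_pos: [0.5052, -0.3088, 0.1354]
eef_rot: [[-1.0, -0.015, -0.001], [-0.015, 1.0, 0.0], [0.001, 0.0, -1.0]]
ft_force: [-0.1, 1.1, 0.0]
grip_width: 0.0883
```

Run:
```python
from h import *
c=cam('wrist'); cv2.imwrite('pics/wrist1.png',c['frame']); np.savez('wrist1.npz',**c);s=monitor.get_state();Rt=np.array(s['eef_rot']);
print(np.round(s['ee_pos'],4),np.degrees(np.arctan2(Rt[1,1],Rt[0,1])),Rt[:,2].round(4),s['time_s'],np.round(s['joints'],1))
```

```text
[ 0.5048 -0.307   0.1358] 90.93842112727836 [-0.0011  0.0011 -1.    ] 2.7 [ -42.8   32.    77.9    0.    70.1 -133.7]
```

View pics/wrist1.png

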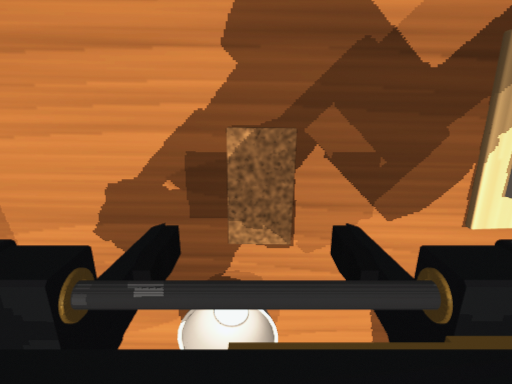

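The wrist view shows the cork at px (227–297, 127–245), the bowl behind the hand at (228,335) and the board at the right edge. I'll measure the cork from its corners.

```bash
cat >> h.py <<'E'
def comp(c,m,z,roi,name=''):
    x0,y0,x1,y1=roi; mm=np.zeros(m.shape,np.uint8); mm[y0:y1,x0:x1]=m[y0:y1,x0:x1]
    n,l,st,ce=cv2.connectedComponentsWithStats(mm); i=1+np.argmax(st[1:,4]); k=(l==i).astype(np.uint8)
    cs,_=cv2.findContours(k,cv2.RETR_EXTERNAL,cv2.CHAIN_APPROX_NONE); k=max(cs,key=cv2.contourArea)
    f=np.zeros_like(mm);cv2.drawContours(f,[k],-1,1,-1); v,u=np.nonzero(f)
    W=np.array([ray(c,a,b,z)[:2] for a,b in zip(u,v)]); w,e=np.linalg.eigh(np.cov(W.T)); a=e[:,1]
    P=cloud(c)
    r=cv2.minAreaRect(np.array([ray(c,a_,b_,z)[:2]*1000 for a_,b_ in k[:,0]],np.float32))
    print(name,len(u),np.round([u.mean(),v.mean()],1),'ctr',np.round(W.mean(0),4),'LxW',np.round(np.sqrt(12*w[::-1])*1000,1),'ang',round((np.degrees(np.arctan2(a[1],a[0]))+90)%180-90,2),'z',np.median(P[v,u,2]).round(4),'rect',np.round(r[0],1),np.round(r[1],1),round(r[2],2))
E
python3 - <<'E'
from h import *
c=dict(np.load('wrist1.npz')); P=cloud(c)
print(P[185,250],P[185,310])
comp(c,(P[...,2]>.016)&(P[...,2]<.04),.024,(190,100,330,262),'cork depth')
h=cv2.cvtColor(c['frame'],cv2.COLOR_BGR2HSV); print(h[150:230:10,260],h[150:230:20,215],h[150:230:20,305])
E
```

```text
[ 0.50042957 -0.31309941  0.02570835] [ 0.50654786 -0.2542767   0.0016437 ]
cork depth 7754 [260.4 183.9] ctr [ 0.5009 -0.3037] LxW [109.8  59.9] ang 0.06 z 0.0248 rect [ 504.5 -303.7] [110.3  60. ] 0.08
[[ 14 156 113]
 [ 14 159 127]
 [ 14 157 117]
 [ 14 158 110]
 [ 14 159 127]
 [ 14 158  89]
 [ 14 157 130]
 [ 14 158 105]] [[ 12 186 126]
 [ 12 184  75]
 [ 11 175  80]
 [ 12 183  85]] [[ 12 183  85]
 [ 12 181 172]
 [ 13 184 179]
 [ 13 184 182]]
```

The cork's centre is (0.5045, -0.3037), 110.3x60 mm, top z 0.0248 and angle 0.1°. The two views agree to about 2 mm. Descending to grasp.

Call:
{"name": "send_rows", "arguments": {
  "translation": [
    [0, 0.003, 0.025],
    [0, 0, 0.03],
    [0, 0, 0.03],
    [0, 0, 0.015],
    [0, 0, 0.006],
    [0, 0, 0],
    [0, 0, 0],
    [0, 0, 0],
    [0, 0, 0],
    [0, 0, 0]
  ],
  "delta_rot": [
    [0, 0, 0.9],
    [0, 0, 0],
    [0, 0, 0],
    [0, 0, 0],
    [0, 0, 0],
    [0, 0, 0],
    [0, 0, 0],
    [0, 0, 0],
    [0, 0, 0],
    [0, 0, 0]
  ],
  "hand": [0, 0, 0, 0, 0, 0, 1, 1, 1, 1],
  "squeeze": 12
}}

```text
time_s: 3.95
ee_pos: [0.505, -0.3034, 0.0311]
eef_rot: [[-1.0, -0.002, 0.0], [-0.002, 1.0, -0.0], [-0.0, -0.0, -1.0]]
ft_force: [-1.1, 0.8, 2.4]
grip_width: 0.0595
```

Call:
{"name": "send_rows", "arguments": {
  "translation": [
    [0, 0, 0],
    [0, 0, 0],
    [0, 0, 0]
  ],
  "delta_rot": [
    [0, 0, 0],
    [0, 0, 0],
    [0, 0, 0]
  ],
  "hand": [1, 1, 1]
}}

```text
time_s: 4.32
ee_pos: [0.5051, -0.3034, 0.031]
eef_rot: [[-1.0, -0.002, 0.0], [-0.002, 1.0, -0.0], [-0.0, -0.0, -1.0]]
ft_force: [-1.3, 0.4, 6.5]
grip_width: 0.0596
```

Cork gripped at 59.6 mm. I'll lift it and move to beside the board for a look.

Call:
{"name": "send_rows", "arguments": {
  "translation": [
    [0, 0, -0.02],
    [0, 0, -0.04],
    [0, 0, -0.04],
    [-0.009, 0.043, 0],
    [-0.009, 0.043, 0],
    [-0.009, 0.043, 0],
    [-0.009, 0.043, 0],
    [-0.009, 0.043, 0],
    [-0.009, 0.043, 0],
    [0, 0, 0]
  ],
  "delta_rot": [
    [0, 0, 0],
    [0, 0, 0],
    [0, 0, -3],
    [0, 0, 0],
    [0, 0, 0],
    [0, 0, 0],
    [0, 0, 0],
    [0, 0, 0],
    [0, 0, 0],
    [0, 0, 0]
  ],
  "hand": [1, 1, 1, 1, 1, 1, 1, 1, 1, 1]
}}

```text
time_s: 5.58
ee_pos: [0.5448, -0.0403, 0.1304]
eef_rot: [[-0.998, -0.058, -0.001], [-0.058, 0.998, 0.0], [0.001, 0.001, -1.0]]
ft_force: [-0.9, -1.0, 0.3]
grip_width: 0.0595
```

Run:
```python
from h import *
s=monitor.get_state();c=cam('wrist'); cv2.imwrite('pics/wrist2.png',c['frame']); np.savez('wrist2.npz',**c);Rt=np.array(s['eef_rot']);
print(np.round(s['ee_pos'],4),np.degrees(np.arctan2(Rt[1,1],Rt[0,1])),Rt[:,2].round(4),s['time_s'],s['grip_width'])
P=cloud(c); h=cv2.cvtColor(c['frame'],cv2.COLOR_BGR2HSV)
for y in range(20,220,20): print(y,[tuple(h[y,x]) for x in (150,220,256,290,340)], P[y,256,2].round(3))
```

```text
[ 0.5448 -0.0403  0.1304] 93.32977818616344 [-7.e-04  5.e-04 -1.e+00] 5.575 0.059452694779218156
20 [(np.uint8(12), np.uint8(184), np.uint8(115)), (np.uint8(17), np.uint8(121), np.uint8(168)), (np.uint8(17), np.uint8(36), np.uint8(206)), (np.uint8(17), np.uint8(37), np.uint8(202)), (np.uint8(12), np.uint8(185), np.uint8(77))] 0.022
40 [(np.uint8(12), np.uint8(184), np.uint8(108)), (np.uint8(17), np.uint8(132), np.uint8(182)), (np.uint8(16), np.uint8(37), np.uint8(206)), (np.uint8(16), np.uint8(39), np.uint8(149)), (np.uint8(12), np.uint8(182), np.uint8(80))] 0.023
60 [(np.uint8(12), np.uint8(187), np.uint8(116)), (np.uint8(17), np.uint8(132), np.uint8(182)), (np.uint8(16), np.uint8(38), np.uint8(207)), (np.uint8(14), np.uint8(40), np.uint8(147)), (np.uint8(12), np.uint8(183), np.uint8(78))] 0.023
80 [(np.uint8(12), np.uint8(185), np.uint8(121)), (np.uint8(17), np.uint8(131), np.uint8(183)), (np.uint8(16), np.uint8(38), np.uint8(206)), (np.uint8(15), np.uint8(42), np.uint8(147)), (np.uint8(12), np.uint8(186), np.uint8(85))] 0.023
100 [(np.uint8(12), np.uint8(187), np.uint8(113)), (np.
[... 679 characters left out ...]
np.uint8(185), np.uint8(102)), (np.uint8(14), np.uint8(160), np.uint8(107)), (np.uint8(14), np.uint8(156), np.uint8(98)), (np.uint8(14), np.uint8(157), np.uint8(153)), (np.uint8(13), np.uint8(184), np.uint8(169))] 0.125
180 [(np.uint8(12), np.uint8(186), np.uint8(118)), (np.uint8(14), np.uint8(158), np.uint8(113)), (np.uint8(14), np.uint8(160), np.uint8(105)), (np.uint8(14), np.uint8(159), np.uint8(136)), (np.uint8(13), np.uint8(184), np.uint8(162))] 0.124
200 [(np.uint8(13), np.uint8(190), np.uint8(113)), (np.uint8(14), np.uint8(156), np.uint8(93)), (np.uint8(14), np.uint8(162), np.uint8(107)), (np.uint8(14), np.uint8(158), np.uint8(116)), (np.uint8(12), np.uint8(185), np.uint8(172))] 0.124
```

View pics/wrist2.png

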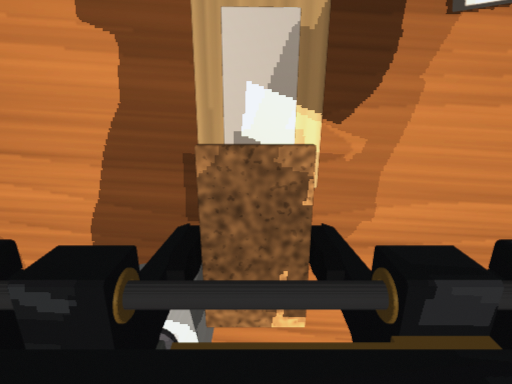

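The view shows the gripped cork at px (195–317, 145–327) and the bedded slab beyond it, with its near edge at row ~8 and sides at columns ~222–300. I'll measure both edges from here.

Run:
```python
from h import *
c=dict(np.load('wrist2.npz')); h=cv2.cvtColor(c['frame'],cv2.COLOR_BGR2HSV); P=cloud(c)
def edges(mask,z,rows,cols,xr):
    L=[];R=[];T=[]
    for y in rows:
        q=np.nonzero(mask[y,xr[0]:xr[1]])[0]; L.append(ray(c,xr[0]+q[0]-.5,y,z)[:2]);R.append(ray(c,xr[0]+q[-1]+.5,y,z)[:2])
    for x in cols:
        q=np.nonzero(mask[:250,x])[0]; T.append(ray(c,x,q[0]-.5,z)[:2])
    L,R,T=map(np.array,(L,R,T))
    f=lambda A:np.polyfit(A[:,0],A[:,1],1)
    l,r=f(L),f(R); ang=np.degrees(np.arctan([l[0],r[0]])); 
    t=np.polyfit(T[:,1],T[:,0],1); print('side angles',ang.round(2),'end angle',np.degrees(np.arctan(-t[0])).round(2))
    a=np.radians(ang.mean()); ym=T[:,1].mean(); 
    e=np.array([np.polyval(t,ym),ym]); ax=np.array([np.cos(a),np.sin(a)])
    # mid line
    my=lambda x:(np.polyval(l,x)+np.polyval(r,x))/2
    x0=e[0]; x0=np.polyval(t,my(x0)); w=abs(np.polyval(l,x0)-np.polyval(r,x0))*np.cos(a)
    ctr=np.array([x0,my(x0)])+.055*ax
    print('width',w.round(4),'near end',np.round([x0,my(x0)],4),'centre',ctr.round(4))
    return ctr
bed=(h[...,1]<75)&(h[...,2]>120)
edges(bed,.022,range(20,130,3),range(228,294,3),(205,315))
cork=(P[...,2]>.10)&(P[...,2]<.14)
edges(cork,.1235,range(155,215,3),range(203,310,3),(185,325))
```

```text
side angles [2.83 3.06] end angle 3.31
width 0.0596 near end [ 0.4008 -0.0443] centre [ 0.4557 -0.0415]
side angles [3.48 3.37] end angle 3.32
width 0.0599 near end [ 0.489  -0.0432] centre [ 0.5439 -0.0399]
```

Cork and bed are both at about 3° and the cork has not slipped. I'll move over the bed and lower it.

Call:
{"name": "send_rows", "arguments": {
  "translation": [
    [0.029, 0.001, 0],
    [0.03, 0.001, 0],
    [0.029, 0.0015, 0.01],
    [0, 0, 0.03],
    [0, 0, 0.03],
    [0, 0, 0.015],
    [0, 0, 0.006],
    [0, 0, 0.004],
    [0, 0, 0],
    [0, 0, 0]
  ],
  "delta_rot": [
    [0, 0, 0.3],
    [0, 0, 0],
    [0, 0, 0],
    [0, 0, 0],
    [0, 0, 0],
    [0, 0, 0],
    [0, 0, 0],
    [0, 0, 0],
    [0, 0, 0],
    [0, 0, 0]
  ],
  "hand": [1, 1, 1, 1, 1, 1, 1, 1, 1, 1]
}}

```text
time_s: 6.88
ee_pos: [0.4568, -0.0446, 0.0387]
eef_rot: [[-0.999, -0.049, 0.002], [-0.049, 0.999, -0.001], [-0.002, -0.001, -1.0]]
ft_force: [-10.9, -1.9, 40.0]
grip_width: 0.0592
```

The force rose to 40 N. The fingertips reach 4 mm below the cork and landed on the bed slab's edges. I'm backing off at once.

Call:
{"name": "send_rows", "arguments": {
  "translation": [
    [0, 0, -0.008],
    [0, 0, 0]
  ],
  "delta_rot": [
    [0, 0, 0],
    [0, 0, 0]
  ],
  "hand": [1, 1]
}}

```text
time_s: 7.12
ee_pos: [0.4572, -0.0443, 0.0444]
eef_rot: [[-0.999, -0.049, 0.002], [-0.049, 0.999, -0.001], [-0.002, -0.001, -1.0]]
ft_force: [-0.5, -0.1, -0.7]
grip_width: 0.0597
```

Run:
```python
from h import *
for n in ('wrist','scene'):
    s=monitor.get_state();c=cam(n); np.savez(n+'3.npz',**c)
    f=c['frame'] if n=='wrist' else cv2.resize(c['frame'][150:270,150:300],None,fx=5,fy=5,interpolation=cv2.INTER_CUBIC)
    cv2.imwrite(f'pics/{n}3.png',f)
Rt=np.array(s['eef_rot']);
print(np.round(s['ee_pos'],4),np.degrees(np.arctan2(Rt[1,1],Rt[0,1])),Rt[:,2].round(4),s['time_s'],s['grip_width'],s['ft_force'])
```

```text
[ 0.457  -0.0441  0.044 ] 92.78820380830935 [ 9.e-04 -4.e-04 -1.e+00] 7.175 0.059657937001258286 [ 0.10755169 -0.66032443 -0.17874851]
```

View pics/wrist3.png

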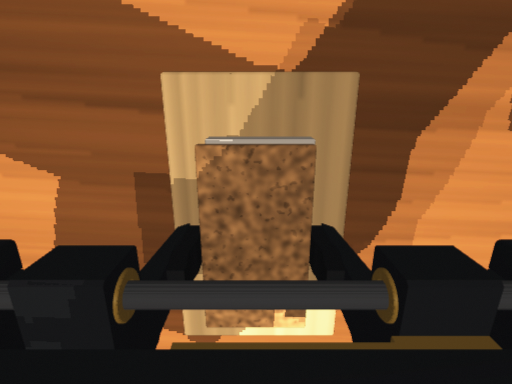

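View pics/scene3.png

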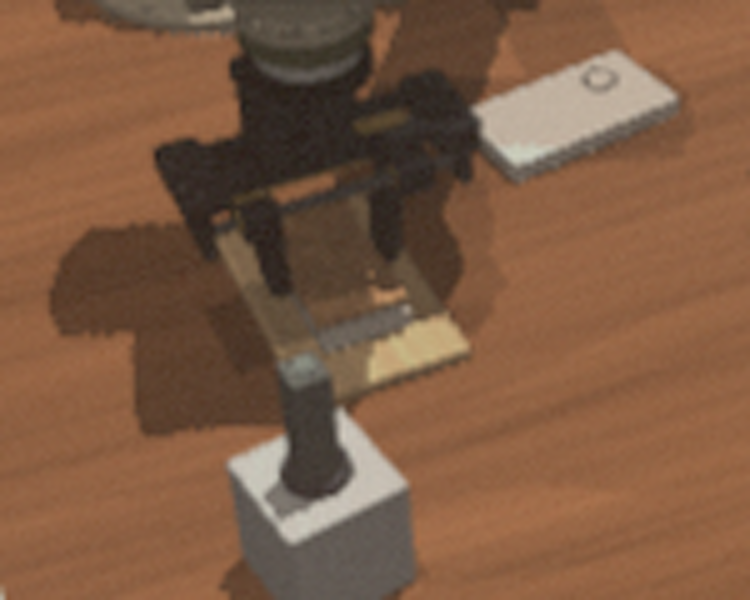

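The gripped cork, near edge at row 145, sits just above the bed, whose near edge is visible at about row 138 and cols 205–315. I'll measure the relative offset.

Run:
```python
from h import *
c=dict(np.load('wrist3.npz')); h=cv2.cvtColor(c['frame'],cv2.COLOR_BGR2HSV); P=cloud(c)
bed=(h[...,1]<75)&(h[...,2]>80); bed[:130]=0;bed[150:]=0; bed[:,:190]=0;bed[:,330:]=0
v,u=np.nonzero(bed); print(u.min(),u.max(),v.min(),v.max())
for y in range(134,146): 
    q=np.nonzero(bed[y])[0]; 
    if len(q): print(y,q[0],q[-1],h[y,203],h[y,314])
cork=(P[...,2]>.03)&(P[...,2]<.06)
for y in (150,170,190,210): 
    q=np.nonzero(cork[y,185:330])[0]+185; a=ray(c,q[0]-.5,y,.037);b=ray(c,q[-1]+.5,y,.037);print(y,q[0],q[-1],a[:2].round(4),b[:2].round(4),P[y,256,2].round(4))
for x in (205,230,256,280,310):
    q=np.nonzero(cork[:250,x])[0]; qb=np.nonzero(bed[:,x])[0]; print(x,q[0],ray(c,x,q[0]-.5,.037)[:2].round(4), qb[:1], ray(c,x,(qb[0] if len(qb) else 0)-.5,.022)[:2].round(4), ray(c,x,(qb[0] if len(qb) else 0)-.5,.022)[:2].round(4))
```

```text
205 314 137 143
137 209 310 [ 18 128 209] [ 16 130 161]
138 208 312 [ 17 126 208] [ 17 124 154]
139 206 314 [ 17 128 208] [ 16  71 154]
140 205 314 [ 17 126 208] [ 16  52 162]
141 205 314 [ 17 126 208] [ 15  50 153]
142 205 314 [ 17 128 208] [ 16  53 150]
143 206 314 [ 17 132 183] [ 15  56 150]
150 195 316 [ 0.4062 -0.0765] [ 0.4033 -0.0163] 0.0368
170 196 314 [ 0.4163 -0.0762] [ 0.4134 -0.0162] 0.0378
190 198 313 [ 0.4269 -0.0753] [ 0.424  -0.0155] 0.0372
210 199 312 [ 0.4379 -0.0749] [ 0.435  -0.0148] 0.0385
205 144 [ 0.4027 -0.0713] [140] [ 0.4028 -0.0739] [ 0.4028 -0.0739]
230 144 [ 0.4022 -0.0591] [137] [ 0.4005 -0.0604] [ 0.4005 -0.0604]
256 144 [ 0.4015 -0.0463] [137] [ 0.3998 -0.0464] [ 0.3998 -0.0464]
280 144 [ 0.401  -0.0346] [137] [ 0.3992 -0.0334] [ 0.3992 -0.0334]
310 144 [ 0.4003 -0.0198] [137] [ 0.3984 -0.0172] [ 0.3984 -0.0172]
```

Call:
{"name": "send_rows", "arguments": {
  "translation": [
    [0.0015, 0.002, 0],
    [0, 0, 0.002],
    [0, 0, 0.0015],
    [0, 0, 0]
  ],
  "delta_rot": [
    [0, 0, 0],
    [0, 0, 0],
    [0, 0, 0],
    [0, 0, 0]
  ],
  "hand": [1, 1, 1, 1]
}}

```text
time_s: 7.72
ee_pos: [0.4551, -0.0417, 0.04]
eef_rot: [[-0.999, -0.049, -0.0], [-0.049, 0.999, 0.0], [0.0, 0.0, -1.0]]
ft_force: [0.1, 0.5, -0.3]
grip_width: 0.0597
```

No contact yet, with the tips just above the glass. Releasing for the ~4 mm drop.

Call:
{"name": "send_rows", "arguments": {
  "translation": [
    [0, 0, 0],
    [0, 0, 0],
    [0, 0, 0],
    [0, 0, 0],
    [0, 0, -0.02],
    [0, 0, -0.03],
    [0, 0, -0.03],
    [0, 0, 0]
  ],
  "delta_rot": [
    [0, 0, 0],
    [0, 0, 0],
    [0, 0, 0],
    [0, 0, 0],
    [0, 0, 0],
    [0, 0, 0],
    [0, 0, 0],
    [0, 0, 0]
  ],
  "hand": [0, 0, 0, 0, 0, 0, 0, 0]
}}

```text
time_s: 8.72
ee_pos: [0.4559, -0.042, 0.1217]
eef_rot: [[-0.999, -0.049, 0.004], [-0.049, 0.999, -0.001], [-0.004, -0.002, -1.0]]
ft_force: [0.6, -0.6, 0.0]
grip_width: 0.088
```

Run:
```python
from h import *
s=monitor.get_state();c=cam('wrist'); np.savez('wrist4.npz',**c); cv2.imwrite('pics/wrist4.png',c['frame'])
Rt=np.array(s['eef_rot']); print(np.round(s['ee_pos'],4),np.degrees(np.arctan2(Rt[1,1],Rt[0,1])),s['time_s'],s['grip_width'])
P=cloud(c)
comp(c,(P[...,2]>.017)&(P[...,2]<.05),.028,(150,50,360,262),'stack')
```

```text
[ 0.4559 -0.042   0.1217] 92.82395640296193 8.725 0.08802987118367739
stack 8841 [256.  188.1] ctr [ 0.4508 -0.0414] LxW [109.3  59.9] ang 2.85 z 0.0288 rect [454.5 -41.2] [108.9  59.9] 2.85
```

View pics/wrist4.png

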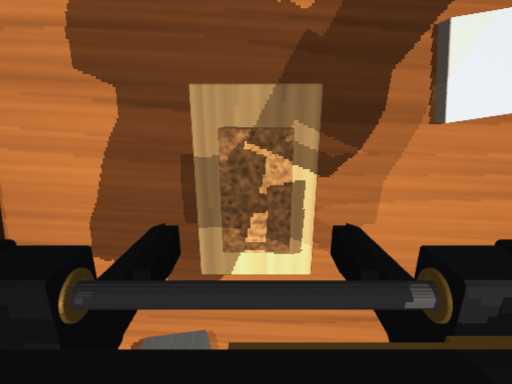

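The cork lies flat on the bed at (0.4545, -0.0412), angle 2.85°, top z 0.0288. Now on to the loose slab.

Call:
{"name": "send_rows", "arguments": {
  "translation": [
    [-0.006, 0.043, -0.001],
    [-0.006, 0.043, -0.001],
    [-0.006, 0.043, -0.001],
    [-0.006, 0.043, -0.001],
    [-0.006, 0.043, -0.001],
    [-0.006, 0.043, -0.001],
    [-0.006, 0.043, -0.001],
    [-0.006, 0.041, -0.001],
    [0, 0, 0],
    [0, 0, 0]
  ],
  "delta_rot": [
    [0, 0, 0],
    [0, 0, 0],
    [0, 0, 0],
    [0, 0, 0],
    [0, 0, 0],
    [0, 0, 0],
    [0, 0, 0],
    [0, 0, 0],
    [0, 0, 0],
    [0, 0, 0]
  ],
  "hand": [0, 0, 0, 0, 0, 0, 0, 0, 0, 0],
  "squeeze": 20
}}

```text
time_s: 10.02
ee_pos: [0.4859, 0.3015, 0.127]
eef_rot: [[-0.999, -0.049, -0.002], [-0.049, 0.999, -0.001], [0.002, -0.001, -1.0]]
ft_force: [0.1, -0.4, -0.4]
grip_width: 0.088
```

Run:
```python
from h import *
s=monitor.get_state();c=cam('wrist'); np.savez('wrist5.npz',**c); cv2.imwrite('pics/wrist5.png',c['frame'])
Rt=np.array(s['eef_rot']); print(np.round(s['ee_pos'],4),np.degrees(np.arctan2(Rt[1,1],Rt[0,1])),s['time_s'],s['grip_width'])
P=cloud(c)
comp(c,(P[...,2]>.02)&(P[...,2]<.05),.030,(150,50,360,262),'slab')
```

```text
[0.4859 0.3015 0.127 ] 92.81611606748122 10.025 0.08798283885535692
slab 8622 [258.8 189.7] ctr [0.4824 0.3046] LxW [110.2  59.9] ang 3.36 z 0.0308 rect [486.  304.8] [110.1  59.9] 3.2
```

View pics/wrist5.png

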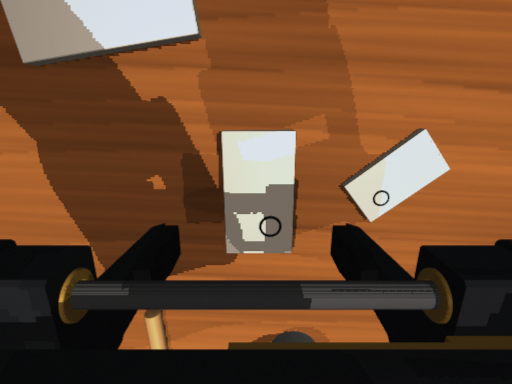

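The slab's centre is (0.486, 0.3047) at 3.2°, with its ring at px (270,226). The decoys are at the upper left and right. Descending so the fingertips stop about 2 mm above its underside.

Call:
{"name": "send_rows", "arguments": {
  "translation": [
    [0, 0.003, 0.025],
    [0, 0, 0.03],
    [0, 0, 0.02],
    [0, 0, 0.01],
    [0, 0, 0.005],
    [0, 0, 0],
    [0, 0, 0],
    [0, 0, 0],
    [0, 0, 0],
    [0, 0, 0]
  ],
  "delta_rot": [
    [0, 0, -0.4],
    [0, 0, 0],
    [0, 0, 0],
    [0, 0, 0],
    [0, 0, 0],
    [0, 0, 0],
    [0, 0, 0],
    [0, 0, 0],
    [0, 0, 0],
    [0, 0, 0]
  ],
  "hand": [0, 0, 0, 0, 0, 0, 1, 1, 1, 1],
  "squeeze": 20
}}

```text
time_s: 11.32
ee_pos: [0.4863, 0.3052, 0.0385]
eef_rot: [[-0.998, -0.056, 0.0], [-0.056, 0.998, 0.0], [-0.0, 0.0, -1.0]]
ft_force: [-0.2, 0.3, 1.8]
grip_width: 0.0597
```

Call:
{"name": "send_rows", "arguments": {
  "translation": [
    [0, 0, 0],
    [0, 0, 0],
    [0, 0, 0],
    [0, 0, -0.01],
    [0, 0, -0.02],
    [0, 0, -0.03],
    [0, 0, -0.03],
    [0, 0, 0]
  ],
  "delta_rot": [
    [0, 0, 0],
    [0, 0, 0],
    [0, 0, 0],
    [0, 0, 0],
    [0, 0, 0],
    [0, 0, 0],
    [0, 0, 0],
    [0, 0, 0]
  ],
  "hand": [1, 1, 1, 1, 1, 1, 1, 1]
}}

```text
time_s: 12.32
ee_pos: [0.4868, 0.3055, 0.13]
eef_rot: [[-0.998, -0.056, 0.004], [-0.056, 0.998, 0.001], [-0.004, 0.001, -1.0]]
ft_force: [0.0, 0.5, -1.9]
grip_width: 0.0599
```

Run:
```python
from h import *
s=monitor.get_state();c=cam('wrist'); np.savez('wrist6.npz',**c); cv2.imwrite('pics/wrist6.png',c['frame'])
Rt=np.array(s['eef_rot']); print(np.round(s['ee_pos'],4),np.degrees(np.arctan2(Rt[1,1],Rt[0,1])),s['time_s'],s['grip_width'],s['ft_force'])
P=cloud(c); print(P[150:230:20,230:290:20,2].round(4))
```

```text
[0.4868 0.3055 0.13  ] 93.22348374854172 12.325 0.05989081540068386 [ 0.0216285   0.45978765 -1.89232719]
[[0.1221 0.2595 0.1222]
 [0.1217 0.1222 0.1224]
 [0.1215 0.1219 0.1227]
 [0.1212 0.122  0.1227]]
```

View pics/wrist6.png

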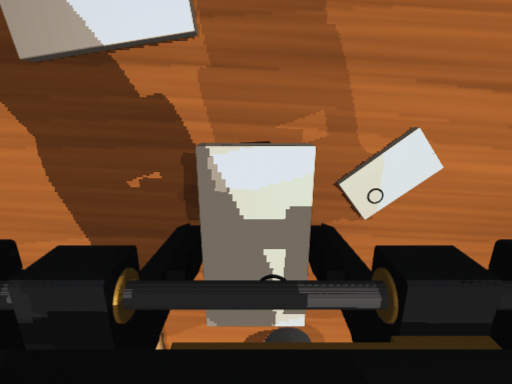

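Slab held at 59.9 mm, weight ≈1.9 N. Carrying it over the stack.

Call:
{"name": "send_rows", "arguments": {
  "translation": [
    [0.0065, -0.03, 0],
    [0.0065, -0.043, 0],
    [0.0065, -0.05, 0],
    [0.0065, -0.05, 0],
    [0.0065, -0.05, 0],
    [0.0065, -0.05, 0],
    [0.0065, -0.043, 0],
    [0.0065, -0.0285, 0.03],
    [0, 0, 0.03],
    [0, 0, 0]
  ],
  "delta_rot": [
    [0, 0, 0.3],
    [0, 0, 0],
    [0, 0, 0],
    [0, 0, 0],
    [0, 0, 0],
    [0, 0, 0],
    [0, 0, 0],
    [0, 0, 0],
    [0, 0, 0],
    [0, 0, 0]
  ],
  "hand": [1, 1, 1, 1, 1, 1, 1, 1, 1, 1]
}}

```text
time_s: 13.62
ee_pos: [0.4503, -0.0413, 0.066]
eef_rot: [[-0.999, -0.05, -0.006], [-0.05, 0.999, 0.002], [0.006, 0.003, -1.0]]
ft_force: [-1.2, 0.4, -1.9]
grip_width: 0.0597
```

Call:
{"name": "send_rows", "arguments": {
  "translation": [
    [0, 0, 0]
  ],
  "delta_rot": [
    [0, 0, 0]
  ],
  "hand": [1]
}}

```text
time_s: 13.75
ee_pos: [0.452, -0.0413, 0.0685]
eef_rot: [[-0.999, -0.051, -0.0], [-0.051, 0.999, 0.0], [0.0, 0.0, -1.0]]
ft_force: [0.8, 1.0, -1.0]
grip_width: 0.0599
```

Run:
```python
from h import *
s=monitor.get_state();c=cam('wrist'); np.savez('wrist7.npz',**c); cv2.imwrite('pics/wrist7.png',c['frame'])
Rt=np.array(s['eef_rot']); print(np.round(s['ee_pos'],4),np.degrees(np.arctan2(Rt[1,1],Rt[0,1])),s['time_s'],s['grip_width'],s['ft_force'])
P=cloud(c); zt=s['ee_pos'][2]-.0085; print(P[160:220:20,230:290:20,2].round(4),zt)
m=(P[...,2]>zt-.01)&(P[...,2]<zt+.01)
for y in (160,180,200,215):
    q=np.nonzero(m[y,180:340])[0]+180; print(y,q[0],q[-1],ray(c,q[0]-.5,y,zt)[:2].round(4),ray(c,q[-1]+.5,y,zt)[:2].round(4))
for x in (210,256,300):
    q=np.nonzero(m[:250,x])[0]; print(x,q[0],ray(c,x,q[0]-.5,zt)[:2].round(4))
```

```text
[ 0.452  -0.0413  0.0685] 92.94630897644618 13.75 0.05991731890335826 [ 0.81450905  1.00828438 -0.98758397]
[[0.0607 0.0617 0.061 ]
 [0.0609 0.0596 0.0613]
 [0.0604 0.0614 0.0605]] 0.05997842462394428
160 197 315 [ 0.4063 -0.073 ] [ 0.4032 -0.0131]
180 198 313 [ 0.4167 -0.0725] [ 0.4137 -0.0129]
200 199 312 [ 0.4276 -0.0721] [ 0.4246 -0.0122]
215 200 311 [ 0.4361 -0.0717] [ 0.4331 -0.0118]
210 143 [ 0.3972 -0.0662]
256 143 [ 0.396  -0.0435]
300 143 [ 0.3949 -0.0217]
```

View pics/wrist7.png

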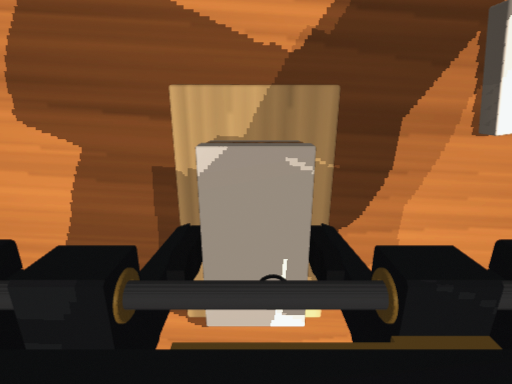

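The held slab's centre is (0.451, -0.041) and the cork's is (0.4545, -0.041). I'll shift 3.5 mm in +x and lower it.

Call:
{"name": "send_rows", "arguments": {
  "translation": [
    [-0.0035, 0, 0],
    [0, 0, 0.01],
    [0, 0, 0.006],
    [0, 0, 0.003],
    [0, 0, 0],
    [0, 0, 0]
  ],
  "delta_rot": [
    [0, 0, 0],
    [0, 0, 0],
    [0, 0, 0],
    [0, 0, 0],
    [0, 0, 0],
    [0, 0, 0]
  ],
  "hand": [1, 1, 1, 1, 1, 1]
}}

```text
time_s: 14.55
ee_pos: [0.4555, -0.0414, 0.0493]
eef_rot: [[-0.999, -0.051, 0.0], [-0.051, 0.999, -0.0], [-0.0, -0.0, -1.0]]
ft_force: [0.4, -0.2, -1.4]
grip_width: 0.0599
```

Call:
{"name": "send_rows", "arguments": {
  "translation": [
    [0, 0, 0.001],
    [0, 0, 0]
  ],
  "delta_rot": [
    [0, 0, 0],
    [0, 0, 0]
  ],
  "hand": [1, 1]
}}

```text
time_s: 14.8
ee_pos: [0.4555, -0.0414, 0.0485]
eef_rot: [[-0.999, -0.051, 0.0], [-0.051, 0.999, -0.0], [-0.0, -0.0, -1.0]]
ft_force: [-1.6, 0.5, 0.8]
grip_width: 0.0599
```

Just touching now, so I'll release and retreat.

Call:
{"name": "send_rows", "arguments": {
  "translation": [
    [0, 0, 0],
    [0, 0, 0],
    [0, 0, 0],
    [0, 0, 0],
    [0, 0, -0.02],
    [0, 0, -0.03],
    [0, 0, -0.04],
    [0, 0, -0.04],
    [0, 0, 0],
    [0, 0, 0]
  ],
  "delta_rot": [
    [0, 0, 0],
    [0, 0, 0],
    [0, 0, 0],
    [0, 0, 0],
    [0, 0, 0],
    [0, 0, 0],
    [0, 0, 0],
    [0, 0, 0],
    [0, 0, 0],
    [0, 0, 0]
  ],
  "hand": [0, 0, 0, 0, 0, 0, 0, 0, 0, 0]
}}

```text
time_s: 16.05
ee_pos: [0.455, -0.0412, 0.1774]
eef_rot: [[-0.999, -0.051, -0.001], [-0.051, 0.999, 0.0], [0.001, 0.0, -1.0]]
ft_force: [0.4, -0.3, -0.4]
grip_width: 0.0879
```

Run:
```python
from h import *
s=monitor.get_state();c=cam('wrist'); np.savez('wrist8.npz',**c); cv2.imwrite('pics/wrist8.png',c['frame'])
Rt=np.array(s['eef_rot']); print(np.round(s['ee_pos'],4),np.degrees(np.arctan2(Rt[1,1],Rt[0,1])),s['time_s'],s['grip_width'])
P=cloud(c)
comp(c,(P[...,2]>.03)&(P[...,2]<.06),.040,(150,50,360,262),'stack')
g=cv2.cvtColor(c['frame'],cv2.COLOR_BGR2GRAY)
m=((g<110)&(P[...,2]>.035)&(P[...,2]<.05)).astype(np.uint8); m[:, :200]=0; m[:,330:]=0;m[250:]=0
n,l,st,ce=cv2.connectedComponentsWithStats(m)
for i in range(1,n):
    if st[i,4]>8: print(st[i],ce[i],ray(c,*ce[i],.040))
c=cam('top'); np.savez('top8.npz',**c); cv2.imwrite('pics/top8.png',cv2.resize(c['frame'][110:260,240:400],None,fx=5,fy=4,interpolation=cv2.INTER_CUBIC))
```

```text
[ 0.455  -0.0412  0.1774] 92.916547806554 16.05 0.08788662580865696
stack 6506 [255.3 178.4] ctr [ 0.4524 -0.0409] LxW [111.2  59.9] ang 2.9 z 0.0408 rect [455.1 -40.7] [111.4  59.9] 2.85
[225 163   1  13  13] [225. 169.] [ 0.44323168 -0.07111482  0.04      ]
[226 195   1  12  12] [226.  200.5] [ 0.47597101 -0.06947763  0.04      ]
[254 200  22  20 206] [264.65048544 209.48058252] [ 0.48375289 -0.02962363  0.04      ]
```

View pics/wrist8.png

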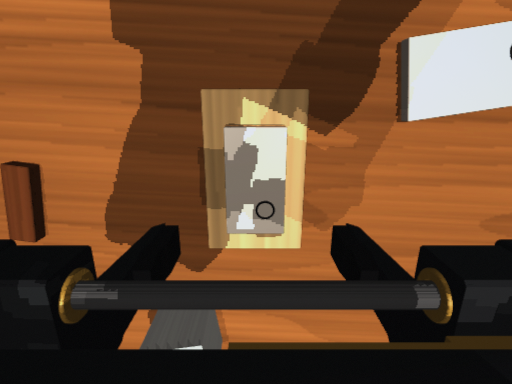

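The stack is flat, with the slab at (0.4551, -0.0407), 2.85°, top z 0.041. The ring is at px (265,210), which is (0.483, -0.0295), as the given offsets predict. Next, hover over the probe.

Call:
{"name": "send_rows", "arguments": {
  "translation": [
    [0, 0, -0.04],
    [-0.038, -0.023, 0],
    [-0.038, -0.023, 0],
    [-0.038, -0.023, 0],
    [-0.038, -0.023, 0],
    [-0.037, -0.024, 0],
    [0, 0, 0],
    [0, 0, 0]
  ],
  "delta_rot": [
    [0, 0, -9],
    [0, 0, 0],
    [0, 0, 0],
    [0, 0, 0],
    [0, 0, 0],
    [0, 0, 0],
    [0, 0, 0],
    [0, 0, 0]
  ],
  "hand": [0, 0, 0, 0, 0, 0, 0, 0]
}}

```text
time_s: 17.15
ee_pos: [0.6637, -0.1155, 0.217]
eef_rot: [[-0.978, -0.207, -0.002], [-0.207, 0.978, 0.001], [0.002, 0.001, -1.0]]
ft_force: [0.6, 0.0, -0.2]
grip_width: 0.0881
```

Run:
```python
from h import *
s=monitor.get_state();c=cam('wrist'); np.savez('wrist9.npz',**c); cv2.imwrite('pics/wrist9.png',c['frame'])
Rt=np.array(s['eef_rot']); print(np.round(s['ee_pos'],4),np.degrees(np.arctan2(Rt[1,1],Rt[0,1])),s['time_s'],s['grip_width'])
P=cloud(c); m=(P[...,2]>.146)&(P[...,2]<.158); m[:, :190]=0;m[:,320:]=0;m[275:]=0
v,u=np.nonzero(m);print(len(u),u.min(),u.max(),v.min(),v.max())
comp(c,m,.151,(190,100,320,275),'handle top')
comp(c,(P[...,2]>.07)&(P[...,2]<.0775),.075,(100,50,400,275),'stand top')
```

```text
[ 0.6637 -0.1155  0.217 ] 101.92334985231692 17.15 0.08806925263235194
826 239 269 194 224
handle top 830 [254.1 209. ] ctr [ 0.6651 -0.1158] LxW [23.  21.7] ang 10.61 z 0.1519 rect [ 665.1 -115.8] [23.2 21.9] 6.76
stand top 3129 [254.4 176.8] ctr [ 0.66   -0.1168] LxW [82.6 73.5] ang -77.19 z 0.0758 rect [ 665.7 -115.6] [70.5 70.2] 11.88
```

View pics/wrist9.png

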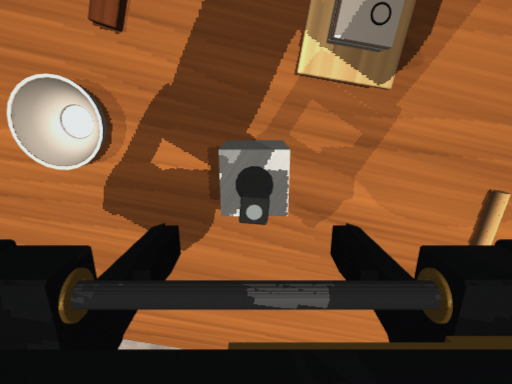

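The stand is at px (255,180), with the handle top at (254,209). I'll zoom in to get the handle's angle.

Run:
```python
from h import *
c=dict(np.load('wrist9.npz'));P=cloud(c)
cv2.imwrite('pics/wrist9c.png',cv2.resize(c['frame'][130:240,190:320],None,fx=6,fy=5,interpolation=cv2.INTER_NEAREST))
m=((P[...,2]>.146)&(P[...,2]<.158)).astype(np.uint8)
for y in range(192,228,2): 
    q=np.nonzero(m[y,190:320])[0]+190; print(y,(q[0],q[-1]) if len(q) else None,end=' ')
print(c['frame'][210,225:285].mean(-1).round().astype(int))
```

```text
192 None 194 (np.int64(243), np.int64(247)) 196 (np.int64(241), np.int64(267)) 198 (np.int64(241), np.int64(269)) 200 (np.int64(241), np.int64(269)) 202 (np.int64(241), np.int64(269)) 204 (np.int64(240), np.int64(269)) 206 (np.int64(240), np.int64(269)) 208 (np.int64(240), np.int64(268)) 210 (np.int64(240), np.int64(268)) 212 (np.int64(240), np.int64(268)) 214 (np.int64(240), np.int64(268)) 216 (np.int64(240), np.int64(268)) 218 (np.int64(239), np.int64(267)) 220 (np.int64(239), np.int64(267)) 222 (np.int64(240), np.int64(267)) 224 (np.int64(261), np.int64(266)) 226 None [101 103 105 103 102 102 104 106 105 104 100 153 208 209 170  37  42  45
  46  46  55 109 156 160 159 159 159 158 159 159 159 159 160 159 159 159
 137  78  45  46  46  44  41  56  87 101 100  99  99 101 102 101 103 101
  99  98  99  99  99  99]
```

View pics/wrist9c.png

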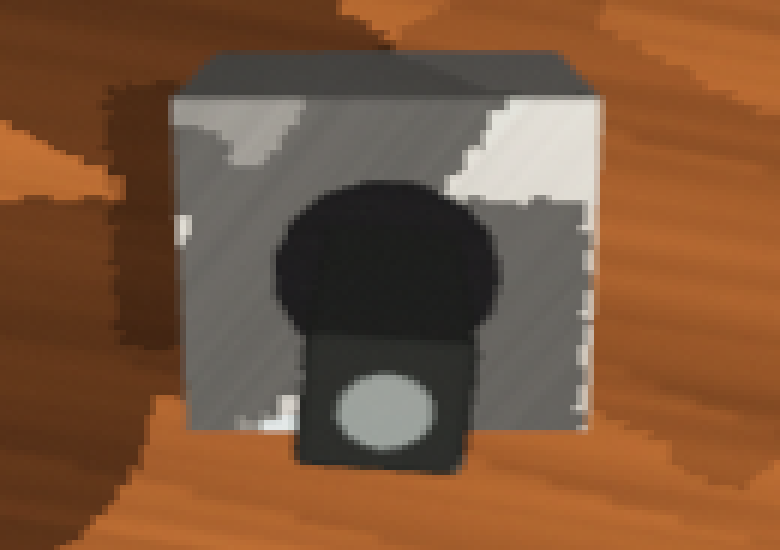

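The handle is turned to 6.8°, while the stand is at 11.9°. I'll turn the hand back 5°, descend to z≈0.118 and grip.

Call:
{"name": "send_rows", "arguments": {
  "translation": [
    [-0.0015, -0.0005, 0],
    [0, 0, 0.03],
    [0, 0, 0.03],
    [0, 0, 0.025],
    [0, 0, 0.01],
    [0, 0, 0.004],
    [0, 0, 0],
    [0, 0, 0],
    [0, 0, 0],
    [0, 0, 0]
  ],
  "delta_rot": [
    [0, 0, 5],
    [0, 0, 0],
    [0, 0, 0],
    [0, 0, 0],
    [0, 0, 0],
    [0, 0, 0],
    [0, 0, 0],
    [0, 0, 0],
    [0, 0, 0],
    [0, 0, 0]
  ],
  "hand": [0, 0, 0, 0, 0, 0, 0, 1, 1, 1],
  "squeeze": 40
}}

```text
time_s: 18.45
ee_pos: [0.6659, -0.1161, 0.1195]
eef_rot: [[-0.993, -0.12, 0.0], [-0.12, 0.993, -0.0], [-0.0, -0.0, -1.0]]
ft_force: [-0.2, 0.5, 0.0]
grip_width: 0.0601
```

Call:
{"name": "send_rows", "arguments": {
  "translation": [
    [0, 0, 0],
    [0, 0, 0],
    [0, 0, 0],
    [0, 0, 0]
  ],
  "delta_rot": [
    [0, 0, 0],
    [0, 0, 0],
    [0, 0, 0],
    [0, 0, 0]
  ],
  "hand": [1, 1, 1, 1]
}}

```text
time_s: 18.95
ee_pos: [0.6659, -0.116, 0.1192]
eef_rot: [[-0.993, -0.12, -0.0], [-0.12, 0.993, -0.0], [0.0, -0.0, -1.0]]
ft_force: [-0.3, -0.2, 0.5]
grip_width: 0.0222
```

Gripped at 22.2 mm. Lifting straight up 95 mm.

Call:
{"name": "send_rows", "arguments": {
  "translation": [
    [0, 0, 0],
    [0, 0, -0.005],
    [0, 0, -0.015],
    [0, 0, -0.025],
    [0, 0, -0.025],
    [0, 0, -0.02],
    [0, 0, -0.005],
    [0, 0, 0],
    [0, 0, 0]
  ],
  "delta_rot": [
    [0, 0, 0],
    [0, 0, 0],
    [0, 0, 0],
    [0, 0, 0],
    [0, 0, 0],
    [0, 0, 0],
    [0, 0, 0],
    [0, 0, 0],
    [0, 0, 0]
  ],
  "hand": [1, 1, 1, 1, 1, 1, 1, 1, 1]
}}

```text
time_s: 20.08
ee_pos: [0.6656, -0.116, 0.2133]
eef_rot: [[-0.993, -0.12, -0.002], [-0.12, 0.993, 0.001], [0.002, 0.001, -1.0]]
ft_force: [-0.9, -0.6, -0.8]
grip_width: 0.0218
```

Run:
```python
from h import *
s=monitor.get_state();
Rt=np.array(s['eef_rot']); print(np.round(s['ee_pos'],4),np.degrees(np.arctan2(Rt[1,1],Rt[0,1])),s['time_s'],s['grip_width'],s['ft_force'],Rt[:,2])
c=cam('scene'); np.savez('scene10.npz',**c); cv2.imwrite('pics/scene10.png',cv2.resize(c['frame'][150:280,150:300],None,fx=5,fy=4.5,interpolation=cv2.INTER_CUBIC))
```

```text
[ 0.6656 -0.116   0.2133] 96.91412969014186 20.075 0.021799262110340355 [-0.87070185 -0.62739169 -0.84196019] [-1.62378553e-03  5.87223113e-04 -9.99998509e-01]
```

View pics/scene10.png

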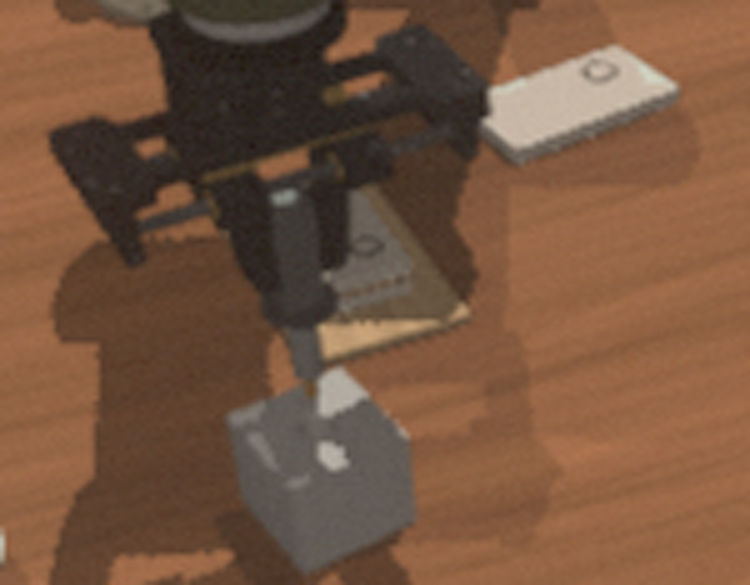

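Probe lifted clear of the stand, tip at px (212,236). Carrying it over the ring.

Call:
{"name": "send_rows", "arguments": {
  "translation": [
    [0.02, 0.012, 0],
    [0.035, 0.022, 0],
    [0.04, 0.026, 0],
    [0.04, 0.026, 0.01],
    [0.025, 0.015, 0.015],
    [0.011, 0.007, 0.015],
    [0, 0, 0.005],
    [0, 0, 0],
    [0, 0, 0]
  ],
  "delta_rot": [
    [0, 0, 0],
    [0, 0, 0],
    [0, 0, 0],
    [0, 0, 0],
    [0, 0, 0],
    [0, 0, 0],
    [0, 0, 0],
    [0, 0, 0],
    [0, 0, 0]
  ],
  "hand": [1, 1, 1, 1, 1, 1, 1, 1, 1]
}}

```text
time_s: 21.25
ee_pos: [0.4839, -0.0298, 0.1696]
eef_rot: [[-0.993, -0.12, 0.001], [-0.12, 0.993, -0.0], [-0.001, -0.0, -1.0]]
ft_force: [-0.6, -0.2, -1.1]
grip_width: 0.0216
```

Run:
```python
from h import *
s=monitor.get_state();
Rt=np.array(s['eef_rot']); print(np.round(s['ee_pos'],4),np.degrees(np.arctan2(Rt[1,1],Rt[0,1])),s['time_s'],s['grip_width'],s['ft_force'],Rt[:,2])
for n in ('scene','wrist'):
    c=cam(n); np.savez(n+'11.npz',**c)
    for X in ([.483,-.0295,.040],np.array(s['ee_pos'])-[0,0,.1122]): print(n,proj(c,X))
    f=c['frame'] if n=='wrist' else cv2.resize(c['frame'][150:250,170:290],None,fx=6,fy=6,interpolation=cv2.INTER_CUBIC)
    cv2.imwrite(f'pics/{n}11.png',f)
```

```text
[ 0.4839 -0.0298  0.1696] 96.90485736646656 21.25 0.021571228572315092 [-0.61333238 -0.20159695 -1.08721415] [ 8.67556272e-04 -3.03350492e-04 -9.99999578e-01]
scene [222.86972847 204.13062871]
scene [222.46700813 200.04462159]
wrist [255.28673559 183.19799076]
wrist [254.87059863 189.29449674]
```

View pics/scene11.png

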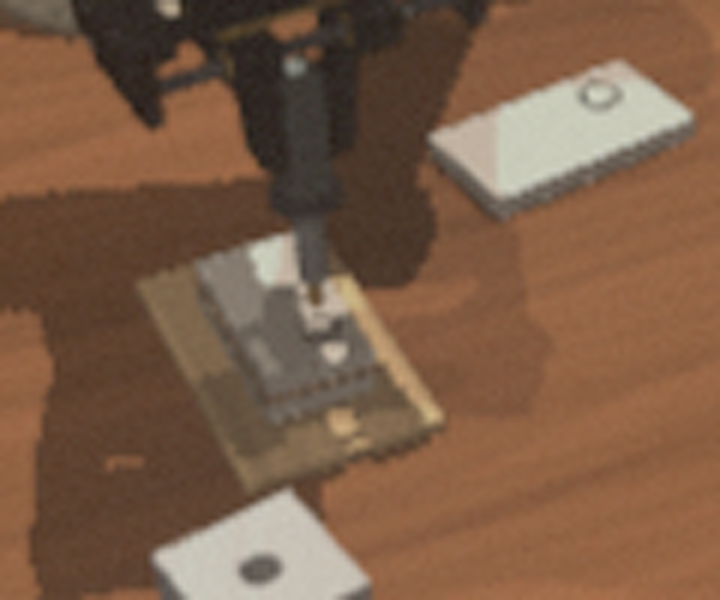

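View pics/wrist11.png

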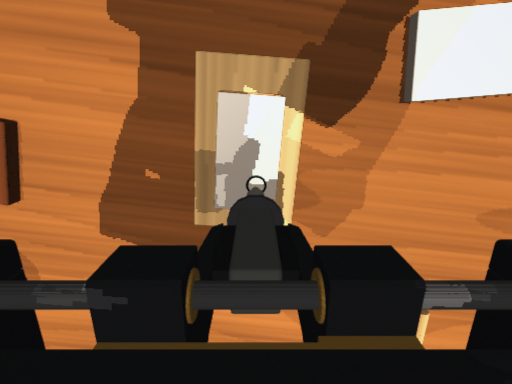

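The scene view shows the tip at (222.7,199.7) just above the ring at about (223,205). The wrist view shows the ring at (257,185), with the tip hidden by the collar. The predictions (222.5,200) and (222.9,204) agree to about 1 px (≈2 mm). Let me measure the ring precisely.

Run:
```python
from h import *
c=dict(np.load('wrist11.npz')); g=cv2.cvtColor(c['frame'],cv2.COLOR_BGR2GRAY)
m=(g<70).astype(np.uint8); r=m[172:190,240:275]
for y in range(172,196): print(y,''.join('#' if a else '.' for a in m[y,238:278]))
v,u=np.nonzero(m[172:188,240:275]); k=(v<14); print(u[k].min()+240,u[k].max()+240,v.min()+172)
uc=(u[k].min()+u[k].max())/2+240
# outer top of ring -> 10mm from centre toward -x
print(ray(c,uc,v.min()+172-.5,.040), ray(c,uc,185,.040))
```

```text
172 ........................................
173 ........................................
174 ........................................
175 ........................................
176 ..............#######...................
177 ............####....###.................
178 ...........##..........##...............
179 ..........##............##..............
180 .........##..............#..............
181 .........##...............#.............
182 .........##...............##............
183 ........##................##............
184 ........##................##............
185 ........##.................#............
186 ........##.................#............
187 ........##................##............
188 .........##....#####......##............
189 .........##...#######....##.............
190 ..........##.#########..###.............
191 ..........################..............
192 ..........###############...............
193 ..........###############...............
194 .........################...............
195 .........#################..............
246 265 176
[ 0.47534592 -0.03021807  0.04      ] [ 0.48477977 -0.02907659  0.04      ]
```

The ring is at (0.485, -0.029) and the tip at (0.484, -0.030), well within tolerance. Lowering gently; contact is expected at TCP z≈0.152.

Call:
{"name": "send_rows", "arguments": {
  "translation": [
    [0, 0.0005, 0.005],
    [0, 0, 0.005],
    [0, 0, 0.003],
    [0, 0, 0.002],
    [0, 0, 0],
    [0, 0, 0]
  ],
  "delta_rot": [
    [0, 0, 0],
    [0, 0, 0],
    [0, 0, 0],
    [0, 0, 0],
    [0, 0, 0],
    [0, 0, 0]
  ],
  "hand": [1, 1, 1, 1, 1, 1]
}}

```text
time_s: 22.1
ee_pos: [0.4831, -0.029, 0.1544]
eef_rot: [[-0.993, -0.12, 0.0], [-0.12, 0.993, -0.0], [-0.0, -0.0, -1.0]]
ft_force: [0.2, 0.4, -0.9]
grip_width: 0.0219
```

Call:
{"name": "send_rows", "arguments": {
  "translation": [
    [0, 0, 0.001],
    [0, 0, 0.001],
    [0, 0, 0.001],
    [0, 0, 0.001],
    [0, 0, 0]
  ],
  "delta_rot": [
    [0, 0, 0],
    [0, 0, 0],
    [0, 0, 0],
    [0, 0, 0],
    [0, 0, 0]
  ],
  "hand": [1, 1, 1, 1, 1]
}}

```text
time_s: 22.72
ee_pos: [0.4831, -0.0289, 0.1503]
eef_rot: [[-0.993, -0.12, 0.0], [-0.12, 0.993, -0.0], [-0.0, -0.0, -1.0]]
ft_force: [0.2, 0.0, 0.5]
grip_width: 0.0217
```

The force is up about 1.5 N, so contact came as expected at z≈0.152. Another 4 mm gets to about half-way.

Call:
{"name": "send_rows", "arguments": {
  "translation": [
    [0, 0, 0.001],
    [0, 0, 0.001],
    [0, 0, 0.001],
    [0, 0, 0.001],
    [0, 0, 0],
    [0, 0, 0],
    [0, 0, 0]
  ],
  "delta_rot": [
    [0, 0, 0],
    [0, 0, 0],
    [0, 0, 0],
    [0, 0, 0],
    [0, 0, 0],
    [0, 0, 0],
    [0, 0, 0]
  ],
  "hand": [1, 1, 1, 1, 1, 1, 1]
}}

```text
time_s: 23.6
ee_pos: [0.4831, -0.0289, 0.1463]
eef_rot: [[-0.993, -0.12, 0.0], [-0.12, 0.993, -0.0], [-0.0, -0.0, -1.0]]
ft_force: [0.4, -0.1, 2.1]
grip_width: 0.0217
```

Run:
```python
from h import *
F=[]
for n in ('scene','wrist','top','scene','wrist'):
    s=monitor.get_state(); F.append(s['ft_force'])
    c=cam(n); np.savez(n+'12.npz',**c)
    f=cv2.resize(c['frame'][150:250,170:290],None,fx=6,fy=6,interpolation=cv2.INTER_CUBIC) if n=='scene' else c['frame']
    cv2.imwrite(f'pics/{n}12.png',f)
print(np.round(s['ee_pos'],4),s['time_s'],s['grip_width'],np.round(F,2).tolist(),np.mean(F,0))
c=dict(np.load('wrist12.npz'));P=cloud(c)
h=cv2.cvtColor(c['frame'],cv2.COLOR_BGR2HSV)
c=dict(np.load('scene12.npz'));print(proj(c,[.484,-.029,.040]),proj(c,[.483,-.029,.143]))
c=dict(np.load('top12.npz'));cv2.imwrite('pics/top12.png',c['frame'])
```

```text
[ 0.4831 -0.0289  0.1463] 23.8 0.021833534485403136 [[0.37, -0.12, 2.05], [-0.69, 1.04, 2.48], [-0.18, 0.45, 2.78], [-0.28, -0.01, 2.0], [0.45, 0.46, 1.36]] [-0.06586076  0.36452448  2.13301871]
[223.12537069 204.27964285] [220.49670513 177.41875017]
```

View pics/scene12.png

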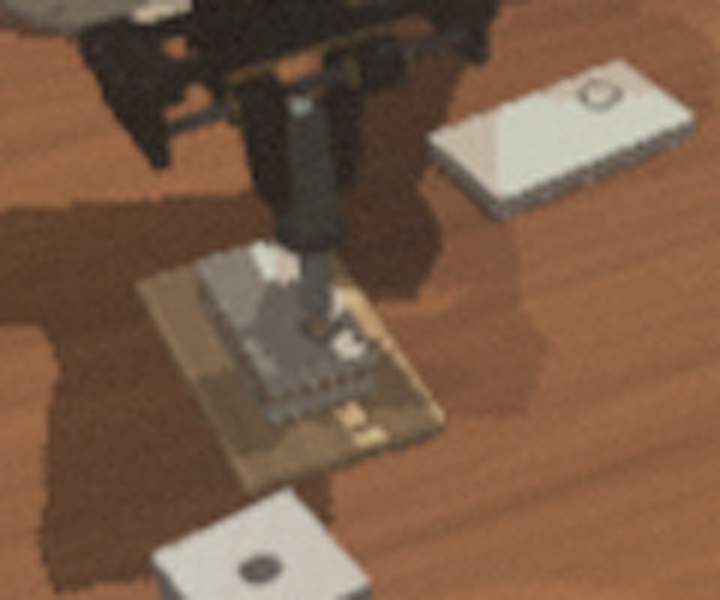

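View pics/wrist12.png

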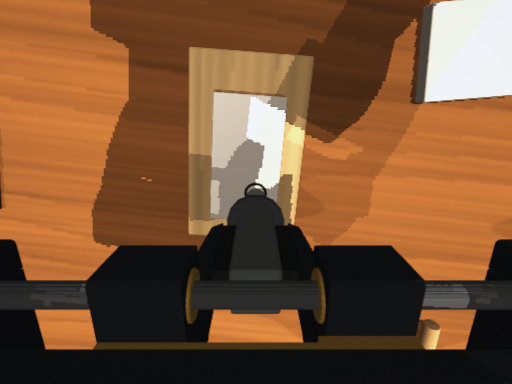

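View pics/top12.png

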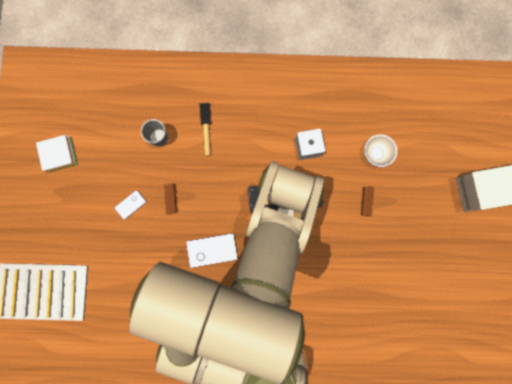

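All checks agree: spring force ≈3.2 N above the unloaded reading (half-way is 3.4 N), the tip at scene px (223,204.7) against a ring prediction of (223.1,204.3), and the bystanders where they were. Handing in.

Run:
```python
from plant import ctrl
print(ctrl.hand_in())
```

```text
the job is handed in; nothing more can be done
None
```

The job is handed in at about 24 s of the 67 s allowed. The cork and ring-up slab are stacked on the bedded slab, and the probe is held upright on the ring, tip about half-way in; no verdict came back.

**Stack:** Before the probe work, the slab's centre measured (0.455, -0.041) at 2.9°. The cork measured (0.4545, -0.041) and the bed about (0.455, -0.042), so all agreed within about 2 mm and 0.5°. The slab top was at z ≈ 0.041 against an ideal 0.040.

**Probe:** The hand is vertical at TCP z 0.1463. The push is about 3.2 N above the unloaded reading, which fits a tip about 6 mm in. The tip is about 2 mm from the ring centre.

**What went wrong or disagreed:**
- **First lowering of the cork:** my grip was too deep, so the fingertips landed on the bed slab's edges and the wrist force reached 40.0 N. The limit for the arm or gripper body is 40 N and I can't tell whether fingertip contact counts towards it. I backed off, re-centred and let the cork drop the last ~4 mm; it settled flat.
- **Ring position:** the views differed by about 2 mm, well inside the 8 mm allowed.
- **Final view:** the wrist camera could not see the tip behind the collar. The tip position comes from the scene camera and the arm's own pose reading.
- **Bystanders:** the tin, bowl and paddle were compared only by eye between the first and last top pictures, and looked unmoved.

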